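Tighten a preserving jar's band with a clicking band wrench

ROBOT

A 6-joint arm with a two-finger parallel gripper is mounted at the origin on a cart in front of the work surface, level with it; the furniture and walls round the work are solid. World frame = base frame: x ahead of the robot, y to its left, z up, the work surface at z = 0. Lengths are in m, angles in rad, forces in N, time in s.
With the tool pointing down it reaches from about 0.3 to 0.825 m from the base axis. Payload 5.4 kg.
Tool frame: the origin (TCP) lies at the very end of the fingers, on their centre line; the grasp point (between the pads) lies 19 mm behind it (r.tcp_to_grasp is the distance from the TCP to the grasp point, in m); z points along the fingers, y is the line along which they close (so a half turn about z gives the same grasp; the last joint's range is limited). The gripper opens to 92 mm and grips with 3 to 60 N. Pads are 20 mm wide; open, the fingers measure 128 mm over their backs; the gripper's body (75 mm by 189 mm) begins 69 mm behind the grasp point.
Start: joints at [-1.445, 0.158, 1.597, -0, 1.386, -0.21], TCP at [0.189, -0.543, 0.215] pointing down, gripper open.
Joint ranges: [-2.91, 2.91], [-0.94, 2.29], [0.18, 2.7], [-1.29, 4.43], [0.17, 2.64], [-3, 3]. Speed limits (rad/s): [2.57, 2.57, 3.14, 3.14, 3.14, 3.14].

INTERFACE

Orientations are given as [roll, pitch, yaw] about the fixed x, y, z axes, in that order (R = Rz(yaw) Ry(pitch) Rx(roll)).
In Python, from workcell import r gives the robot as it stands.
- The arm moves only by the shell command python3 -m handwheel 'ROWS' [OPENING]. ROWS is JSON, a list that holds one entry, the list of rows, each a list of 4 numbers: the shift along the world's x, y, z in cm, then the turn about the world's z in degrees. In form: [[[dx, dy, dz, spin], ...]]. A call has 1 to 8 rows; each row is the pose to reach, as a shift and turn from the pose commanded when the call began; what a row does not reach only later rows make up. A row lasts 1/12 s, in which the tool goes at most 41.7 mm and 7.16 degrees, less where a joint would pass 70% of its speed; a pose out of reach is approached as far as the arm can. A call with a gripper value outside its range is refused whole. OPENING is the opening, from 0 (shut) to 1 (fully open), set as the call begins (- or left out, the last holds). The fingers move at their own pace and stop on an object; the grip force is fixed at half the most. Time passes only in rows, so rows that repeat a pose let the fingers close. It gives the time, the measured TCP pose, the force, the opening and the grip force at its end, in the units of the state.
- r.read_state(): the state, without advancing time (a new reading comes with each control period).
- r.camera(name): name is "side" or "top" or "wrist"; returns a dict with "pixels" (420x560x3 uint8, red, green, blue), "fx", "fy", "cx", "cy" (pixels), "world_to_cam" (4x4, takes a point from world to camera coordinates); the wrist camera has in their place "hand_eye" (4x4, takes a point from camera to tool coordinates, whose origin is the TCP and whose axes are the flange's). Camera axes: x right, y up, looking along -z (the intrinsics and any distortion apply to the point x, -y, -z); pixel columns grow to the right and rows downward; lengths in m; the calibration is good to about 2 mm. A picture is of the moment at which its call begins: read the wrist's pose just before it. There is no depth.
- r.sign_off(): hands the job in; it is judged then, once.
The state is a dict: "time_s": time; "qpos": joint angles; "dq": joint speeds; "joint_torque": joint torques, N m; "eef_pos": TCP position; "orientation": TCP orientation; "contact_force": force on the tool from outside, world axes, zero at the start; "torque": the same for the moment, N m; "gripper_width": finger opening in m; "grip_force": force on a finger pad.
Only numpy, scipy, OpenCV 4.12 (cv2) and the standard library are available. Lean on these libraries where they do the work, as an engineer would, in place of code of your own. Each camera call takes 0.05 s, during which the arm holds its last target. There are 200 camera calls.

TASK

The last jar of pickled onions stands in the bench cradle with its gold screw band only loosely on. Take the blue-handled band wrench from the chopping board, settle it fully down over the band without bearing hard on the glass jar, and turn it clockwise until its slip clutch clicks: one or two clicks will do, and four or more wear the clutch. Then lift the wrench off and stand it upright and gently back on the board, leaving the other things where they are.

Things in the scene. Friction and masses are not known exactly. Their poses are not given: they have to be found in the camera images.
- wrench_grip (a point): Middle of the wrench's dark blue bar grip: 74 mm long (along this point's x), 26 mm wide (along y), 40 mm high. It is 73 mm above the wrench's lower edge, 20 mm below its top; z is the wrench's axis, up. 23 to 29 mm below it is a blue disc of 54 mm diameter; below that the clutch (spring plungers 63 mm across, steel star wheel) and the white socket.
- wrench: The band wrench, 93 mm high, 280 to 360 g, standing on its socket; origin on its axis at the lower edge, z up. The white socket is 96 mm outside, 32 mm high and open below: bore 81 mm, flared to 88 mm at the mouth, 26 mm deep, with six flat-ended upright inner teeth, 7.5 mm wide (every 60 degrees, tips on a 70 mm circle, one on the +x side while the clutch has not slipped) that begin 7 mm above the mouth.
- lid_centre (a point): Centre of the top of the jar's lid, 105 mm above the worktop; z up. The gold screw band round it is 17 mm high, 67 mm core diameter, with twelve flat-topped upright ribs, 7.5 mm wide (every 30 degrees, 77 mm over them) that begin 2.5 mm below the top. The wrench's teeth go down between the ribs; when fully down the socket's ceiling rests on the lid and the grip point is 47 mm above this point.
- jar: Jar, 72 mm diameter, held firmly in a dark round cradle (112 mm) fixed to the worktop; it cannot turn. Origin: middle of the underside; its yaw is unrelated to the ribs. If the teeth land on ribs, the wrench stops some 16 mm too high; pressed lightly (3 to 6 N) and turned up to 30 degrees it finds the gaps; pressed hard it drags the band along. On the band it has 2 mm play sideways and 9 degrees of idle turn.
- band (a joint): Turn of the screw band, rad, growing clockwise seen from above. It runs freely (0.10 N m) until the lid comes up solid on its rubber seal at 2.0 and stays where it is left. At the start it has 0.2 to 0.65 rad to go to the seal.
- clutch (a joint): How far the wrench's grip has slipped clockwise on its socket, rad; 0 at the start. Two spring plungers ride on a wheel with twelve lobes, one click every 0.524 rad: the grip drives the socket stiffly up to about 0.25 N m, then jumps to the next notch and the torque drops away sharply. The same holds anticlockwise.
- board: Wooden chopping board lying flat, 230 mm (its x) by 340 mm (its y), top 20 mm above the worktop; origin in the middle of its underside. The wrench starts standing on it. (A wall cabinet overhangs the worktop beyond x = 0.62 m, its underside 0.48 m up: keep wrist and arm in front of it.)
- spare_band: Spare gold screw band, 77 mm diameter, 15 mm high, lying flat on the left part of the board; origin in the middle of its underside. Leave alone.
- done_jar_1: Finished jar of onions with gold band, 77 mm diameter, 97 mm high, standing on the worktop beyond the cradle; origin in the middle of its underside. Leave alone.
- done_jar_2: Another such finished jar, further to the right. Leave alone.
- spice_jar: Spice jar with green cap, 46 mm diameter, 106 mm high, at the back; origin in the middle of its underside. Leave alone.
- salt_mill: Small salt shaker with grey top, 44 mm diameter, 90 mm high, at the back; origin in the middle of its underside. Leave alone.
- lemon: Lemon, 76 mm long, on the worktop at the back; origin at its underside. Leave alone.

How it is judged:
On the way, in this order (a step that is already met when the one before it is completed fails the run):
1. the wrench is settled fully down over the band, upright and centred (z of wrench_grip in the frame of lid_centre below 0.0515 m and horizontal distance between wrench_grip and lid_centre below 0.006 m and angle between wrench_grip's own z axis and vertical below 0.1 rad), for 0.1 s.
2. with the wrench still on, the band is hard on its seal and the clutch has clicked (value of joint clutch above 0.42 rad and value of joint band above 1.97 rad and z of wrench_grip in the frame of lid_centre below 0.0545 m and horizontal distance between wrench_grip and lid_centre below 0.008 m).
At the end, for the whole second after the job is handed in: the band is tight on its seal (joint beyond 1.97), the clutch has clicked at least once and no more than three times, and the wrench stands upright (within 3 degrees), released and at rest on the chopping board (value of joint band above 1.97 rad and value of joint clutch between 0.42 and 1.83 rad and x of wrench_grip in the frame of board between -0.115 and 0.115 m and y of wrench_grip in the frame of board between -0.17 and 0.17 m and z of wrench_grip in the frame of board between 0.088 and 0.098 m and angle between wrench_grip's own z axis and vertical below 0.06 rad and linear speed of wrench below 0.02 m/s); the robot touches nothing.
It fails at once if the wrench bears on the jar and its band with more than 30 N (contact force between wrench and jar above 30 N).
It fails at once if the clutch is clicked four times or more (value of joint clutch above 1.85 rad).
It fails at once if the wrench is set down hard on the board (over 40 N) (contact force between wrench and board above 40 N).
It fails at once if the gripper handles the jar or its band (contact force between the fingers and jar above 3 N).
It fails at once if a bystander is moved by more than 3 cm (distance of any of done_jar_1, done_jar_2, spare_band, spice_jar, salt_mill, lemon from where it was at the start of the episode above 0.03 m).
It also fails if it takes over 64 s, if anything falls off the work surface, if the arm or the gripper's body presses on something with over 40 N, if the wrist force passes 120 N, or if a joint passes its speed limit or range.

## Working session

There is one attempt and no reset: what is moved stays moved. The work goes in short steps, Python scripts to look and compute and a shell command to move; the robot and the scene stay as the last step left them, time stands still between calls to the robot, and variables do not carry over. Pictures are saved under pics/ and viewed, at most 10 in all, crops included, and the job is handed in when it is done.

```bash
mkdir -p pics; cat > h.py <<'E'
import numpy as np, cv2
from workcell import r
def snap(n,f):
    c=r.camera(n); cv2.imwrite('pics/'+f,cv2.cvtColor(c['pixels'],cv2.COLOR_RGB2BGR)); np.save('pics/'+f+'.npy',c,allow_pickle=True); return c
def pix(c,P):
    W=np.array(c['world_to_cam']); p=W[:3,:3]@np.array(P)+W[:3,3]
    return c['cx']+c['fx']*p[0]/-p[2], c['cy']+c['fy']*(-p[1])/-p[2]
def ray(c,u,v,z):
    W=np.array(c['world_to_cam']); R=W[:3,:3]; o=-R.T@W[:3,3]
    d=R.T@np.array([(u-c['cx'])/c['fx'],-(v-c['cy'])/c['fy'],-1]); return o+d*(z-o[2])/d[2]
E
python3 - <<'E'
from h import *
for n in('top','side'):
    c=snap(n,n+'0.png'); print({k:v for k,v in c.items() if k!='pixels'})
a=cv2.imread('pics/top0.png');b=cv2.imread('pics/side0.png')
s=r.read_state();print(s)
E
```

```text
{'fx': 516.3313891135567, 'fy': 516.3313891135567, 'cx': 286.0864881312982, 'cy': 214.44935092230878, 'world_to_cam': array([[-0.01983731, -0.99979069, -0.00500482,  0.07344993],
       [ 0.99769329, -0.02012024,  0.0648327 , -0.53076976],
       [-0.06491983, -0.00370716,  0.9978836 , -1.30022344],
       [ 0.        ,  0.        ,  0.        ,  1.        ]])}
{'fx': 418.80652508886254, 'fy': 418.80652508886254, 'cx': 273.30296713035915, 'cy': 209.74850345236467, 'world_to_cam': array([[ 0.99568193,  0.09143145,  0.01605571, -0.54084979],
       [-0.05447349,  0.43541857,  0.89857849, -0.09507253],
       [ 0.07516738, -0.89557298,  0.43851899, -1.08261102],
       [ 0.        ,  0.        ,  0.        ,  1.        ]])}
{'time_s': 0.1, 'qpos': array([-1.44510537e+00,  1.58954905e-01,  1.59808917e+00,  4.51125302e-05,
        1.38620929e+00, -2.10110912e-01]), 'dq': array([-0.00015606, -0.00151009, -0.00293926,  0.00077309, -0.00053028,
       -0.00164068]), 'joint_torque': array([ 1.02572285e-03, -3.86501098e+01, -3.22959816e+01,  7.02632172e-02,
        3.38388782e-02, -5.26375300e-05]), 'eef_pos': array([ 0.18939415, -0.54232328,  0.21374345]), 'orientation': array([-3.13997771e+00, -3.89729169e-04,  3.35793236e-01]), 'contact_force': array([-0.7513188 ,  0.10120631,  0.29425445]), 'torque': array([ 0.02882675, -0.01628052,  0.00574689]), 'grip_force': 0.0, 'gripper_width': 0.09184251727255018}
```

View pics/top0.png

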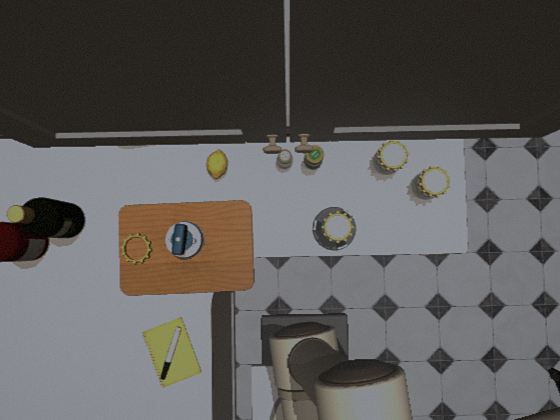

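View pics/side0.png

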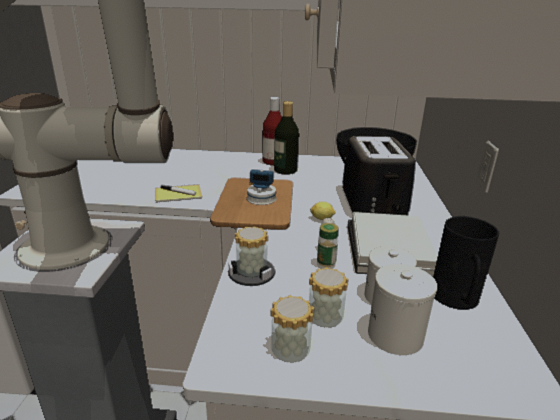

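The top view shows the wrench grip near (180,238), the lid near (338,227), the spare band at (136,248) and finished jars at (392,156) and (433,182). Next I'll measure the grip and lid positions.

```bash
python3 - <<'E'
from h import *
c=np.load('pics/top0.png.npy',allow_pickle=True).item(); im=c['pixels']
hsv=cv2.cvtColor(im,cv2.COLOR_RGB2HSV)
# blue grip
m=((hsv[...,0]>95)&(hsv[...,0]<125)&(hsv[...,1]>90)).astype(np.uint8); m[:, :150]=0;m[:,215:]=0;m[:210]=0;m[270:]=0
ys,xs=np.nonzero(m);print(len(xs)); print(cv2.minAreaRect(np.c_[xs,ys].astype(np.float32)))
# gold around lid
g=((hsv[...,0]>15)&(hsv[...,0]<35)&(hsv[...,1]>110)&(hsv[...,2]>90)).astype(np.uint8); g[:, :315]=0;g[:,362:]=0;g[:205]=0;g[250:]=0
ys,xs=np.nonzero(g);e=cv2.minEnclosingCircle(np.c_[xs,ys].astype(np.float32));print(len(xs),e,ray(c,*e[0],.100))
a=cv2.resize(im[210:268,150:215],None,fx=6,fy=6,interpolation=2);b=cv2.resize(im[200:258,305:370],None,fx=6,fy=6,interpolation=2)
cv2.imwrite('pics/c1.png',cv2.cvtColor(np.hstack([a,b]),cv2.COLOR_RGB2BGR))
print(ray(c,180,238,.113), ray(c,184,240,.052)); print(ray(c,186,248,.02))
E
```

```text
360
((181.5, 238.5), (29.0, 19.0), 90.0)
62 ((337.3800048828125, 226.5), 13.830294609069824) [ 0.49547336 -0.05931934  0.1       ]
[0.47523697 0.31407937 0.113     ] [0.47151757 0.31700129 0.052     ]
[0.45175154 0.31853752 0.02      ]
```

View pics/c1.png

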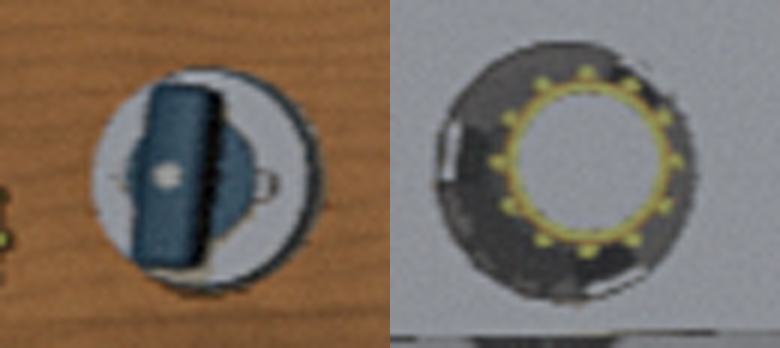

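The crops show the grip's long axis running nearly along world x (yaw about -7°, top centre near (179,239)), and one band rib pointing straight up the image (rib phase about -1°, lid at (0.495,-0.059)). I'll use tool yaw 173° so the wrist has range left to turn clockwise.

```bash
python3 -m handwheel '[[[3,3,1,7],[6,6,2,14],[9,9,3,21],[12,12,4,28],[15,15,4,35],[18,18,4,42],[21,21,4,49],[22,25,4,56]]]' 1; python3 -m handwheel '[[[1,4,0,7],[2,8,0,14],[3,12,0,21],[4,16,0,28],[5,20,0,35],[5,24,0,42],[5,28,0,49],[5,32,0,56]]]' ; python3 -m handwheel '[[[0,4,0,7],[0,8,0,14],[0,12,0,21],[0,16,0,28],[1,20,0,35],[1,24,0,41],[1,27,0,41],[1,27,0,41]]]'
```

```text
time_s: 0.77
eef_pos: [0.4086, -0.2994, 0.2543]
orientation: [3.141, -0.0, 1.319]
contact_force: [0.5, 0.1, -1.0]
gripper_width: 0.092
grip_force: 0.0
time_s: 1.43
eef_pos: [0.4561, 0.0214, 0.2542]
orientation: [-3.141, -0.0, 2.296]
contact_force: [0.8, -0.0, -0.1]
gripper_width: 0.0919
grip_force: 0.0
time_s: 2.1
eef_pos: [0.4654, 0.294, 0.2538]
orientation: [3.14, -0.002, 3.011]
contact_force: [-0.6, 0.4, -0.1]
gripper_width: 0.0922
grip_force: 0.0
```

```bash
cat >> h.py <<'E'
from scipy.spatial.transform import Rotation as Ro
def wsnap(f):
    s=r.read_state(); c=snap('wrist',f)
    T=np.eye(4);T[:3,:3]=Ro.from_euler('xyz',s['orientation']).as_matrix();T[:3,3]=s['eef_pos']
    c['world_to_cam']=np.linalg.inv(T@np.array(c['hand_eye'])); np.save('pics/'+f+'.npy',c,allow_pickle=True)
    print(s['eef_pos'],s['orientation'],{k:v for k,v in c.items() if k not in('pixels','world_to_cam')}); return c
E
python3 - <<'E'
from h import *
wsnap('w1.png')
E
```

```text
[0.46541899 0.29399557 0.25376617] [ 3.14017048e+00 -1.71971689e-03  3.01147327e+00] {'fx': 326.3378125608539, 'fy': 326.3378125608539, 'cx': 283.5897786203635, 'cy': 209.50025032418375, 'hand_eye': array([[-2.95546975e-05,  9.54743019e-01,  2.97431955e-01,
         8.39837453e-02],
       [ 9.99998818e-01, -4.28931147e-04,  1.47621556e-03,
         1.32481074e-03],
       [ 1.53698433e-03,  2.97431647e-01, -9.54741878e-01,
        -1.70036936e-01],
       [ 0.00000000e+00,  0.00000000e+00,  0.00000000e+00,
         1.00000000e+00]])}
```

View pics/w1.png

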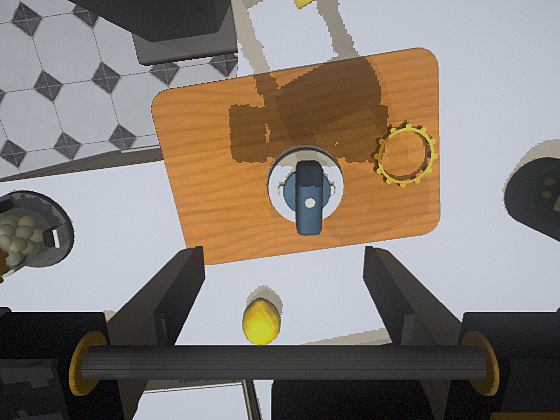

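The wrist view shows the grip between rows 162 and 234 at column 309, with a white dot at (310,203), well clear of the spare band at (405,155).

```bash
python3 - <<'E'
from h import *
c=np.load('pics/w1.png.npy',allow_pickle=True).item();t=np.load('pics/top0.png.npy',allow_pickle=True).item()
print('dot',ray(c,310,203,.113),ray(t,177.9,239.5,.113)); print('topface',ray(t,179.2,239.2,.113))
# socket ellipse outer: top edge of socket z=.052
for p in[(268,186),(343,186),(305,147),(305,224)]: print(ray(c,*p,.050))
for p in[(150,210+0)]: pass
print(ray(t,150+95/6,210+180/6,.050),ray(t,150+305/6,210+180/6,.050))
print('W+',[np.round(pix(c,[.475,.316,z]),1) for z in(.052,.113)])
im=c['pixels'][135:245,255:355]
cv2.imwrite('pics/c2.png',cv2.cvtColor(cv2.resize(im,None,fx=5,fy=5,interpolation=2),cv2.COLOR_RGB2BGR))
E
```

```text
dot [0.47474889 0.32023332 0.113     ] [0.47179658 0.31906554 0.113     ]
topface [0.47244312 0.31598856 0.113     ]
[0.46638588 0.27646614 0.05      ]
[0.47780488 0.36372635 0.05      ]
[0.42706367 0.32451418 0.05      ]
[0.5190672  0.31428337 0.05      ]
[0.47245592 0.36256044 0.05      ] [0.47072338 0.27557984 0.05      ]
W+ [array([302.4, 189.2]), array([305.8, 203.8])]
```

View pics/c2.png

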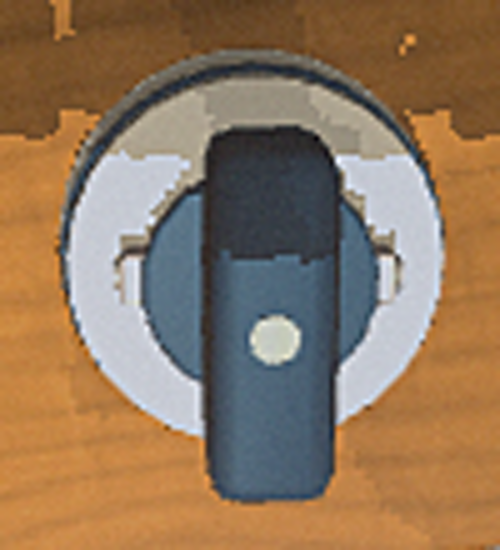

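The crop shows the dot at the centre of the grip top, and the grip aligned with the tool axis. Now descend and grasp.

```bash
python3 -m handwheel '[[[0.9,2.5,-3,0],[0.9,2.5,-6,0],[0.9,2.5,-9,0],[0.9,2.5,-12,0],[0.9,2.5,-14,0],[0.9,2.5,-16,0],[0.9,2.5,-17.7,0],[0.9,2.5,-17.7,0]]]' 1; python3 -m handwheel '[[[0,0,0,0],[0,0,0,0],[0,0,0,0],[0,0,0,0],[0,0,0,0],[0,0,0,0]]]' 0
```

```text
time_s: 2.82
eef_pos: [0.4728, 0.3118, 0.0734]
orientation: [-3.137, -0.007, 3.005]
contact_force: [-0.0, -0.5, -0.9]
gripper_width: 0.0917
grip_force: 0.0
time_s: 3.32
eef_pos: [0.4761, 0.3146, 0.0783]
orientation: [3.141, 0.001, 3.006]
contact_force: [-0.0, -0.1, -0.3]
gripper_width: 0.0538
grip_force: 0.0
```

```bash
python3 -m handwheel '[[[0,0,0,0],[0,0,0,0],[0,0,0,0],[0,0,0,0],[0,0,0,0],[0,0,0,0]]]' 0; python3 - <<'E'
from h import *
s=r.read_state();print(s['eef_pos'],s['gripper_width'],s['contact_force'],s['grip_force'],s['torque'])
E
```

```text
time_s: 3.82
eef_pos: [0.4757, 0.3146, 0.0776]
orientation: [3.141, 0.0, 3.006]
contact_force: [-0.1, 1.3, 0.1]
gripper_width: 0.0259
grip_force: 30.0
[0.47571216 0.31455533 0.07764042] 0.025911201242472547 [-0.09629315  1.26472082  0.12059159] 30.000079572200775 [ 0.23324725 -0.14689461  0.01359773]
```

```bash
python3 -m handwheel '[[[0,0,1,0],[0,0,3,0],[0,0,6,0],[0,0,10,0],[0,0,14,0],[0,0,16,0],[0,-2,16,0],[0,-6,16,0]]]'; python3 -m handwheel '[[[0,-3,0,-2],[0,-6,0,-4],[0.5,-9,0,-6],[1,-12,0,-8],[1.5,-15,0,-8],[2,-18,0,-8],[2,-19,0,-8],[2,-19,0,-8]]]';python3 -m handwheel '[[[0,0,0,0],[0,0,0,0],[0,0,0,0]]]'; python3 - <<'E'
from h import *
wsnap('w2.png'); s=r.read_state(); print(s['contact_force'],s['torque'])
E
```

```text
time_s: 4.48
eef_pos: [0.4761, 0.2565, 0.24]
orientation: [3.139, 0.003, 3.011]
contact_force: [0.6, -0.9, -3.5]
gripper_width: 0.0257
grip_force: 30.0
time_s: 5.15
eef_pos: [0.4953, 0.0622, 0.2375]
orientation: [-3.141, -0.001, 2.863]
contact_force: [0.2, 0.4, -3.0]
gripper_width: 0.0258
grip_force: 30.0
time_s: 5.4
eef_pos: [0.4953, 0.0656, 0.2375]
orientation: [3.141, -0.001, 2.868]
contact_force: [-0.2, 0.7, -2.9]
gripper_width: 0.0257
grip_force: 30.0
[0.49533375 0.06559186 0.23750588] [ 3.14132335e+00 -5.32122994e-04  2.86812018e+00] {'fx': 326.3378125608539, 'fy': 326.3378125608539, 'cx': 283.5897786203635, 'cy': 209.50025032418375, 'hand_eye': array([[-2.75592936e-05,  9.54676826e-01,  2.97644347e-01,
         8.41797414e-02],
       [ 9.99998779e-01, -4.38680596e-04,  1.49963359e-03,
         1.40420670e-03],
       [ 1.56223623e-03,  2.97644025e-01, -9.54675649e-01,
        -1.70037583e-01],
       [ 0.00000000e+00,  0.00000000e+00,  0.00000000e+00,
         1.00000000e+00]])}
[-0.82622862 -0.63809112 -3.64894429] [ 0.06589845 -0.12970406 -0.01167881]
```

View pics/w2.png

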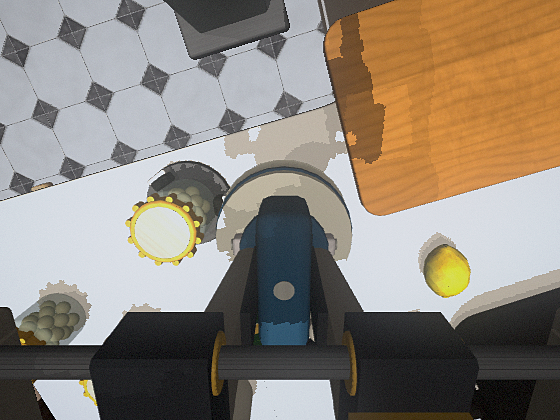

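The wrist view shows the lid unobstructed at about (164,232) and the held wrench's dot at (284,290). I'll fit the lid centre and the rib phase.

```bash
python3 - <<'E'
from h import *
c=np.load('pics/w2.png.npy',allow_pickle=True).item();im=c['pixels']
hsv=cv2.cvtColor(im,cv2.COLOR_RGB2HSV)
w=((hsv[...,1]<70)&(hsv[...,2]>150)).astype(np.uint8)
n,l,st,ce=cv2.connectedComponentsWithStats(w); k=l[232,164]; print(st[k],ce[k])
cn=max(cv2.findContours((l==k).astype(np.uint8),0,1)[0],key=len)[:,0].astype(float)
P=np.array([ray(c,u,v,.105)[:2] for u,v in cn])
A=np.c_[2*P,np.ones(len(P))];x=np.linalg.lstsq(A,(P**2).sum(1),rcond=None)[0];R=np.sqrt(x[2]+x[0]**2+x[1]**2);print('lid',x[:2],R)
g=((hsv[...,0]>15)&(hsv[...,0]<35)&(hsv[...,1]>110)&(hsv[...,2]>90)); ys,xs=np.nonzero(g)
Q=np.array([ray(c,u,v,.1025)[:2] for u,v in zip(xs,ys)])-x[:2]
rr=np.hypot(*Q.T)
for lo,hi in((.0355,.039),(.036,.041)):
    m=(rr>lo)&(rr<hi);a=np.arctan2(Q[m,1],Q[m,0]);z=np.exp(12j*a).mean();print(m.sum(),abs(z),np.degrees(np.angle(z))/12)
print('dot',ray(c,284,290,.2729))
# top camera ribs
t=np.load('pics/top0.png.npy',allow_pickle=True).item()
im=cv2.cvtColor(t['pixels'],cv2.COLOR_RGB2HSV);ctr=None
g=((im[...,0]>15)&(im[...,0]<35)&(im[...,1]>80)&(im[...,2]>90)); g[:, :315]=0;g[:,362:]=0;g[:205]=0;g[250:]=0
ys,xs=np.nonzero(g);Q=np.array([ray(t,u,v,.1025)[:2] for u,v in zip(xs,ys)]);e=cv2.minEnclosingCircle(Q.astype(np.float32));print('top',e);Q-=e[0];rr=np.hypot(*Q.T);m=rr>.0345;z=np.exp(12j*np.arctan2(Q[m,1],Q[m,0])).mean();print(m.sum(),abs(z),np.degrees(np.angle(z))/12)
E
```

```text
[ 134  207   56   51 2214] [161.80126468 232.17841012]
lid [ 0.49601796 -0.05921857] 0.026828112541753713
184 0.7601363685667041 -0.8790246621184735
149 0.7135344638851061 -0.825786326747114
dot [0.49310185 0.06764508 0.2729    ]
top ((0.49533775448799133, -0.058590903878211975), 0.03770678862929344)
45 0.7917148749237166 -1.0924310840647187
```

```bash
python3 -m handwheel '[[[0.3,-3,0,0],[0.3,-6,0,0],[0.3,-9,0,0],[0.3,-11.5,-1,0],[0.3,-12.6,-3,0],[0.3,-12.6,-5,0],[0.3,-12.6,-6.2,0],[0.3,-12.6,-6.2,0]]]'; python3 -m handwheel '[[[0,0,0,0],[0,0,-0.4,0],[0,0,-0.8,0],[0,0,-1.2,0],[0,0,-1.6,0],[0,0,-1.6,0],[0,0,-1.6,0]]]'
```

```text
time_s: 6.12
eef_pos: [0.4966, -0.0601, 0.1724]
orientation: [3.141, -0.006, 2.867]
contact_force: [-1.2, 0.7, -4.7]
gripper_width: 0.0258
grip_force: 30.0
time_s: 6.7
eef_pos: [0.4985, -0.0615, 0.1594]
orientation: [3.142, -0.001, 2.867]
contact_force: [-0.3, 0.7, -3.6]
gripper_width: 0.0258
grip_force: 30.0
```

```bash
python3 -m handwheel '[[[0,0,-0.2,0],[0,0,-0.4,0],[0,0,-0.6,0],[0,0,-0.8,0],[0,0,-0.8,0],[0,0,-0.8,0]]]'
```

```text
time_s: 7.2
eef_pos: [0.4986, -0.0616, 0.1514]
orientation: [3.142, -0.0, 2.867]
contact_force: [-0.7, -0.4, -3.7]
gripper_width: 0.0263
grip_force: 30.0
```

```bash
python3 -m handwheel '[[[0,0,-0.1,0],[0,0,-0.2,0],[0,0,-0.3,0],[0,0,-0.4,0],[0,0,-0.4,0],[0,0,-0.4,0]]]'
```

```text
time_s: 7.7
eef_pos: [0.4986, -0.0616, 0.1475]
orientation: [3.142, -0.0, 2.867]
contact_force: [-0.7, 0.3, -2.9]
gripper_width: 0.0258
grip_force: 30.0
```

```bash
python3 -m handwheel '[[[0,0,-0.15,0],[0,0,-0.3,0],[0,0,-0.45,0],[0,0,-0.6,0],[0,0,-0.75,0],[0,0,-0.75,0],[0,0,-0.75,0]]]'
```

```text
time_s: 8.28
eef_pos: [0.4986, -0.0616, 0.14]
orientation: [3.142, -0.0, 2.867]
contact_force: [-0.6, 0.1, -3.5]
gripper_width: 0.0259
grip_force: 30.0
```

```bash
python3 -m handwheel '[[[0,0,-0.1,0],[0,0,-0.2,0],[0,0,-0.3,0],[0,0,-0.3,0],[0,0,-0.3,0]]]'
```

```text
time_s: 8.7
eef_pos: [0.4986, -0.0616, 0.1371]
orientation: [-3.142, -0.0, 2.866]
contact_force: [0.4, -0.4, -3.9]
gripper_width: 0.0256
grip_force: 30.0
```

```bash
python3 -m handwheel '[[[0,0,-0.05,0],[0,0,-0.1,0],[0,0,-0.1,0],[0,0,-0.1,0]]]'
```

```text
time_s: 9.03
eef_pos: [0.4993, -0.0618, 0.1369]
orientation: [-3.141, 0.001, 2.867]
contact_force: [0.1, 0.6, 3.4]
gripper_width: 0.0258
grip_force: 30.0
```

```bash
cat > t.sh <<'E'
python3 -c "
from h import *
s=r.read_state();print(s['eef_pos'].round(4),s['contact_force'].round(1),s['torque'].round(3),np.degrees(s['orientation'][2]).round(1))"
E
python3 -m handwheel '[[[0,0,0,-3],[0,0,0,-6],[0,0,0,-9],[0,0,0,-12],[0,0,0,-15],[0,0,0,-18],[0,0,0,-18]]]' >/dev/null; sh t.sh
```

```text
[ 0.4989 -0.0617  0.137 ] [-1.3  1.4  5. ] [0.194 0.335 0.039] 146.1
```

```bash
python3 -m handwheel '[[[0,0,0,-3],[0,0,0,-6],[0,0,0,-9],[0,0,0,-12],[0,0,0,-12]]]' >/dev/null; sh t.sh; python3 -m handwheel '[[[0,0,0,-3],[0,0,0,-6],[0,0,0,-9],[0,0,0,-12],[0,0,0,-12]]]' >/dev/null; sh t.sh
```

```text
[ 0.4987 -0.0621  0.1369] [-2.5 -0.1  5.5] [-0.069  0.475  0.037] 134.1
[ 0.4977 -0.0622  0.1369] [-5.7 -0.9  7.8] [-0.19   1.239  0.186] 122.2
```

```bash
python3 -m handwheel '[[[-0.1,0,0,-2],[-0.15,0,0,-4],[-0.15,0,0,-6],[-0.15,0,0,-6]]]' >/dev/null; sh t.sh; python3 -m handwheel '[[[0,0,0,-2],[0,0,0,-4],[0,0,0,-6],[0,0,0,-6]]]' >/dev/null; sh t.sh
```

```text
[ 0.497  -0.0623  0.1369] [-3.7 -1.3  5. ] [-0.214  0.674  0.097] 116.2
[ 0.497  -0.0622  0.1369] [-2.5 -0.8  4.9] [-0.161  0.581  0.04 ] 110.2
```

```bash
for i in 1; do python3 -m handwheel '[[[-0.05,0,0,-2],[-0.05,0,0,-4],[-0.05,0,0,-4]]]' >/dev/null; sh t.sh; python3 -m handwheel '[[[0,0,0,-2],[0,0,0,-4],[0,0,0,-4]]]' >/dev/null; sh t.sh;  python3 -m handwheel '[[[0,0,0,-2],[0,0,0,-4],[0,0,0,-4]]]' >/dev/null; sh t.sh; done
```

```text
[ 0.4971 -0.062   0.1369] [-1.5 -0.1  4.4] [-0.051  0.171 -0.024] 106.2
[ 0.4973 -0.0619  0.137 ] [ 0.3 -0.3  3.6] [-0.054  0.092  0.042] 102.2
[ 0.4972 -0.0619  0.1369] [-0.7 -0.2  5.9] [-0.053  0.276 -0.024] 98.2
```

```bash
python3 -m handwheel '[[[0,0,0,-2],[0,0,0,-4],[0,0,0,-4]]]' >/dev/null; sh t.sh; python3 -m handwheel '[[[0,0,0,-2],[0,0,0,-4],[0,0,0,-4]]]' >/dev/null; sh t.sh;  python3 -m handwheel '[[[0,0,0,-2],[0,0,0,-4],[0,0,0,-4]]]' >/dev/null; sh t.sh
```

```text
[ 0.4962 -0.0624  0.1369] [-5.4 -2.1  8.3] [-0.458  1.048  0.183] 94.3
[ 0.4959 -0.0624  0.1369] [-5.7 -1.7  8.7] [-0.413  1.212  0.196] 90.3
[ 0.4961 -0.0623  0.1369] [-4.9 -0.5  7.8] [-0.291  1.079  0.116] 86.3
```

```bash
python3 -m handwheel '[[[0,0,0,-3],[0,0,0,-6],[0,0,0,-9],[0,0,0,-12],[0,0,0,-12]]]' >/dev/null; sh t.sh
```

```text
[ 0.4964 -0.0617  0.1369] [-4.8 -0.2  7.4] [-0.069  0.936 -0.067] 74.2
```

```bash
python3 -m handwheel '[[[-0.1,0,0,2],[-0.15,0,0,4],[-0.15,0,0.2,4],[-0.15,0,0.5,4],[-0.15,0,1,4],[-0.15,0,1.5,4],[-0.15,0,2,4],[-0.15,0,2,4]]]'; sh t.sh
```

```text
time_s: 13.7
eef_pos: [0.4959, -0.0616, 0.1574]
orientation: [3.14, -0.0, 1.366]
contact_force: [1.1, 0.7, -4.1]
gripper_width: 0.0258
grip_force: 30.0
[ 0.4959 -0.0616  0.1574] [ 1.1  0.7 -4.1] [-0.045 -0.029  0.004] 78.2
```

```bash
python3 -m handwheel '[[[0,0,2,0],[0,0,5,0],[0,0,8,0],[0,1,8.5,0],[0,4,8.5,0],[0,8,8.5,0],[-0.5,12,8.5,0],[-1,16,8.5,0]]]'; python3 -m handwheel '[[[-0.5,4,0,0],[-1,8,0,0],[-1.5,12,0,0],[-1.6,16,0,0],[-1.6,19,0,0],[-1.6,20,-1,0],[-1.6,20,-4,0],[-1.6,20,-8,0]]]'; python3 -m handwheel '[[[0,0,-3,0],[0,0,-4.5,0],[0,0,-5.2,0],[0,0,-5.5,0],[0,0,-5.5,0],[0,0,-5.5,0]]]'; sh t.sh
```

```text
time_s: 14.37
eef_pos: [0.484, 0.1008, 0.2396]
orientation: [-3.14, -0.001, 1.365]
contact_force: [0.9, 0.7, -2.8]
gripper_width: 0.0261
grip_force: 30.0
time_s: 15.03
eef_pos: [0.4706, 0.3003, 0.1621]
orientation: [3.136, -0.003, 1.368]
contact_force: [0.4, -0.4, -3.6]
gripper_width: 0.0253
grip_force: 30.0
time_s: 15.53
eef_pos: [0.4701, 0.2987, 0.1073]
orientation: [3.14, -0.001, 1.365]
contact_force: [-0.2, -0.1, -2.9]
gripper_width: 0.0257
grip_force: 30.0
[0.4701 0.2987 0.1073] [-0.2 -0.1 -2.9] [-0.053 -0.131  0.037] 78.2
```

```bash
python3 -m handwheel '[[[0,0,-0.8,0],[0,0,-1.6,0],[0,0,-2.2,0],[0,0,-2.6,0],[0,0,-2.7,0],[0,0,-2.8,0],[0,0,-2.85,0],[0,0,-2.85,0]]]';  sh t.sh
```

```text
time_s: 16.2
eef_pos: [0.4694, 0.2985, 0.0778]
orientation: [3.141, -0.0, 1.366]
contact_force: [0.7, -0.1, -3.6]
gripper_width: 0.0257
grip_force: 30.0
[0.4694 0.2985 0.0778] [ 0.7 -0.1 -3.6] [-0.061 -0.014  0.007] 78.2
```

```bash
python3 -m handwheel '[[[0,0,-0.05,0],[0,0,-0.1,0],[0,0,-0.1,0]]]';  sh t.sh
```

```text
time_s: 16.45
eef_pos: [0.4697, 0.2986, 0.0776]
orientation: [3.141, -0.001, 1.366]
contact_force: [-2.0, -1.1, 3.0]
gripper_width: 0.0258
grip_force: 30.0
[0.4697 0.2986 0.0776] [-2.  -1.1  3. ] [-0.187  0.434  0.002] 78.2
```

Contact on the board. Release and retreat straight up.

```bash
python3 -m handwheel '[[[0,0,0,0],[0,0,0,0],[0,0,0,0],[0,0,0,0],[0,0,0,0],[0,0,0,0],[0,0,0,0],[0,0,0,0]]]' 1; python3 -m handwheel '[[[0,0,2,0],[0,0,5,0],[0,0,8,0],[0,0,12,0],[0,0,16,0],[0,0,18,0],[0,-4,18,0],[0,-8,18,0]]]'; python3 -m handwheel '[[[0,-4,0,0],[0,-8,0,0],[0,-12,0,0],[0,-12,0,0],[0,-12,0,0]]]'; python3 -c "
from h import *
a=snap('top','t2.png')['pixels'];b=snap('side','s2.png')['pixels']
x=cv2.resize(a[140:310,110:460],(700,340));y=cv2.resize(b[150:360,200:360],(457,600))[:260]
cv2.imwrite('pics/e.png',cv2.cvtColor(np.vstack([x,np.pad(y,((0,0),(0,243),(0,0)))]),4))"
```

```text
time_s: 17.12
eef_pos: [0.4692, 0.2984, 0.0766]
orientation: [-3.142, 0.0, 1.366]
contact_force: [0.7, -0.1, 0.2]
gripper_width: 0.0767
grip_force: 0.0
time_s: 17.78
eef_pos: [0.47, 0.2189, 0.2589]
orientation: [3.137, -0.002, 1.369]
contact_force: [1.6, 0.0, -0.3]
gripper_width: 0.0919
grip_force: 0.0
time_s: 18.2
eef_pos: [0.4693, 0.0969, 0.2567]
orientation: [3.141, -0.0, 1.361]
contact_force: [-0.1, 0.7, -0.1]
gripper_width: 0.0923
grip_force: 0.0
```

View pics/e.png

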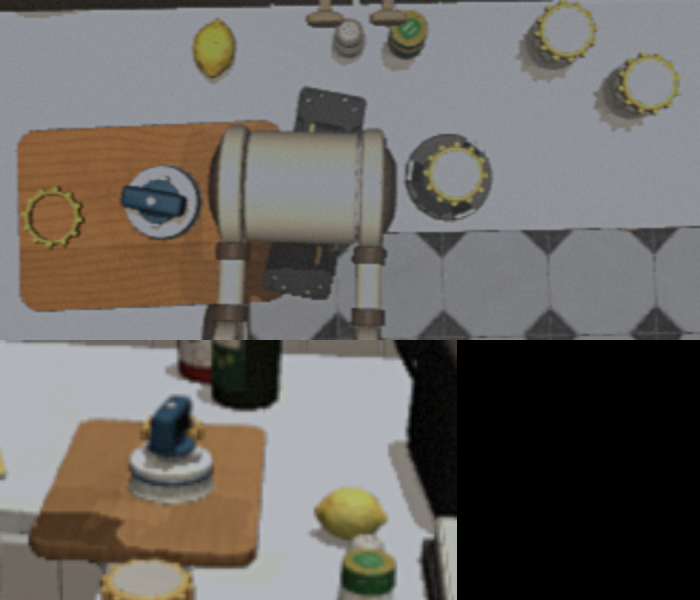

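The wrench stands upright on the board at (155,200) in the picture, and the other things are where they were.

```bash
python3 -c "
from workcell import r
print(r.sign_off())"
```

```text
the job is handed in; nothing more can be done
None
```

I handed the job in at about 18 s of robot time: the band is tightened on its seal with two clutch clicks (judged from two torque peaks about 30° apart), and the wrench stands upright back on the board with nothing else moved; sign-off gave no pass or fail verdict.

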